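# Screw the filler plug into the soap tank

### The arm

A 6-joint arm with a two-finger parallel gripper is mounted at the origin on the work surface. World frame = base frame: x ahead of the robot, y to its left, z up, the work surface at z = 0. Lengths are in mm, angles in rad, forces in N, time in s.
With the tool pointing down it reaches from about 150 to 775 mm from the base axis. Payload 6.1 kg.
Tool frame: the origin (TCP) lies at the very end of the fingers, on their centre line; the grasp point (between the pads) lies 19 mm behind it; z points along the fingers, y is the line along which they close (so a half turn about z gives the same grasp; the last joint's range is limited). The gripper opens to 85 mm and grips with 20 to 120 N. Pads are 22 mm wide; open, the fingers measure 114 mm over their backs; the gripper's body (76 mm by 85 mm) begins 54 mm behind the grasp point. The pads swing forward as they close: fully open they stand 13 mm farther back than shut.
Start: joints at [1.166, 0.126, -0.04, 1.405, 0, 1.571], TCP at [206.755, 482.556, 194.195] pointing down, gripper open.
Joint ranges: [-2.72, 2.72], [-0.95, 1.95], [-1.27, 1.35], [-1.78, 2.02], [-1.46, 1.47], [-3.14, 3.14]. Speed limits (rad/s): [2.39, 2.39, 3.01, 3.14, 3.14, 3.14].

### API

Orientations are given as a unit quaternion [x, y, z, w].
In Python, from rig import sense, get_image, close_job gives the robot as it stands.
- The arm moves only by the tool jog_arm, never from a script. Its argument "targets" is one flat list of numbers, 7 for each row, row after row: the shift along the world's x, y, z in cm, then the turn, a rotation vector about the world's x, y, z in degrees, then the finger opening in cm, from 0 to 8.54. A call has exactly 5 rows; each row is the pose to reach, as a shift and turn from the pose commanded when the call began; what a row does not reach only later rows make up. A row lasts 1/10 s, in which the tool goes at most 50 mm and 8.59 degrees, less where a joint would pass 70% of its speed; a pose out of reach is approached as far as the arm can. A call with a gripper value outside its range is refused whole. The fingers move at their own pace and stop on an object; "grip_force" is the grip in N (left out, the last holds). Time passes only in rows, so rows that repeat a pose let the fingers close, or fill a call up. It gives the time, the measured TCP pose, the force, the opening and the grip force at its end, in the units of the state.
- sense(): the state, without advancing time (a new reading comes with each control period).
- get_image(name): name is "scene" or "top"; returns a dict with "pixels" (480x640x3 uint8, red, green, blue), "z_map" (480x640 float32, mm along the optical axis (not along the pixel's ray), 0 where there is no reading), "camera_matrix" (3x3 intrinsics, pixels), "k1" (the pictures are not rectified: a ray, as slopes to the right and down, at radius r is drawn at 1 + k1 r^2 times it, then the intrinsics apply), "pose" (4x4, takes a point from camera to world coordinates). Camera axes: x right, y up, looking along -z (the intrinsics and any distortion apply to the point x, -y, -z); pixel columns grow to the right and rows downward; lengths in mm; the calibration is good to about 2 mm. A picture is of the moment at which its call begins.
- close_job(): hands the job in; it is judged then, once.
The state is a dict: "clock": time; "joint_positions": joint angles; "qvel": joint speeds; "effort": joint torques, N m; "ee_pos": TCP position; "orientation": TCP orientation; "contact_force": force on the tool from outside, world axes, zero at the start; "moment": the same for the moment, N m; "grip_width": finger opening in mm; "grasp_force": force on a finger pad.
Only numpy, scipy, OpenCV 4.12 (cv2) and the standard library are available. Lean on these libraries where they do the work, as an engineer would, in place of code of your own. Each camera call takes 0.05 s, during which the arm holds its last target. There are 200 camera calls.

### The job

Close the refilled soap tank on the vanity: pick up the steel filler plug, set it square in the tank's filler port, back it off until it drops into the thread start, then run it in until its flange is fully home on the collar, and let go. Keep the forces gentle, do not drive the plug in crooked, and leave the other toiletries where they are.

Things in the scene. Friction and masses are not known exactly. Their poses are not given: they have to be found in the camera images.
- plug: Loose steel filler plug, about 100 g, standing on its stem on the counter. Origin: centre of the stem's underside, z up. Stem 28 mm diameter, z = 0 to 20 mm, foot chamfered to 20 mm diameter over 5 mm. Flange 52 mm diameter, z = 20 to 25 mm. Four lugs on the stem, one each along +x, +y, -x, -y, 3 mm high (z = 7.5 to 10.5 mm), 3.6 mm wide, out to 19.5 mm radius.
- plug_grip (a point): Centre of the plug's grip bar, 39 mm above the plug's origin. The bar is upright on the flange: 44 mm long along the plug's x, 10 mm wide along its y (grip it across y from above), 28 mm tall, its top 53 mm above the plug's origin. A grip of 40 N holds it and slips a little before the stops are badly overloaded.
- tank: White soap tank fixed to the counter, 110 mm (x) by 180 mm (y) by 65 mm tall. Origin: centre of its underside. The filler port is in its top, 30 mm towards -y of the middle; a 48 mm tall steel dispensing head stands on the top 90 mm from the port towards +y.
- tank_port (a point): Centre of the port collar's flat rim, 80 mm above the counter, z up along the port. Steel collar, outside 54 mm diameter; bore 31 mm between the threads, 43 mm between the walls. Four thread starts, 90 degrees apart; their clock position differs every time, is NOT shown by this frame and must be felt. More than 60 N between plug and tank (sum over the lugs) is forcing.
- tank_crest (a point): Point on the port's axis 3 mm below the rim, level with the thread crests. Lugs riding on the crests hold the plug's origin 10.5 mm below the rim (8.5 mm on the 2 mm high stops at the crests' clockwise ends). Seen from above, anticlockwise leads off the crest to a start within 1.3 rad; clockwise jams on the stop. A light push of 3 to 8 N, followed down, is right.
- tank_start (a point): Point on the port's axis 9 mm below the rim, where the lugs land after dropping into the starts (plug origin then 16.5 mm below the rim); up to 0.3 rad anticlockwise play to a hard stop. Clockwise 0.9 to 1.25 rad from there takes it down 3.5 mm, home at 20 mm below the rim, then a hard stop. It descends only by turning with a light push, not by pushing; friction holds it.
- tumbler: Clear glass tumbler, 68 mm diameter, 95 mm tall; origin at the centre of its underside. Leave alone.
- lotion: Blue lotion bottle, 54 mm diameter, 130 mm tall; origin at the centre of its underside. Leave alone.
- cream: Low white cream jar with a metal lid, 60 mm diameter, 48 mm tall; origin at the centre of its underside. Leave alone.
Not all that is in view belongs to the job. Leave any orange look-alike of the plug alone.

How it is judged (in metres and radians):
On the way:
1. the plug has dropped into the thread starts: in the port, upright, its origin more than 15 mm below the rim (horizontal distance between plug and tank_port below 0.004 m and angle between plug's own z axis and vertical below 0.1 rad and z of plug in the frame of tank_port below -0.015 m), for 0.1 s.
At the end, for the whole second after the job is handed in: the plug stands at rest and released in the port, within 4 mm of its axis, within 0.06 rad of upright, its flange within 1.2 mm of the collar rim (origin at least 18.8 mm below the rim) (z of plug in the frame of tank_port below -0.0188 m and horizontal distance between plug and tank_port below 0.004 m and angle between plug's own z axis and vertical below 0.06 rad and linear speed of plug below 0.02 m/s and contact force between plug and the fingers below 0.2 N); the robot touches nothing.
It fails at once if plug forced: more than 60 N between plug and tank (contact force between plug and tank above 60 N).
It fails at once if plug driven in crooked: more than 0.15 rad off upright while its lugs are in the port (horizontal distance between plug and tank_port below 0.012 m and z of plug in the frame of tank_port below -0.009 m and angle between plug's own z axis and vertical above 0.15 rad).
It fails at once if another toiletry pushed more than 25 mm (distance of any of tumbler, lotion, cream from where it was at the start of the episode above 0.025 m).
It also fails if it takes over 67 s, if anything falls off the work surface, if the arm or the gripper's body presses on something with over 40 N, if the wrist force passes 120 N, or if a joint passes its speed limit or range.

## Working session

There is one attempt and no reset: what is moved stays moved. The work goes in short steps, Python scripts to look and compute and a tool call to move; the robot and the scene stay as the last step left them, time stands still between calls to the robot, and variables do not carry over. Pictures are saved under pics/ and viewed, at most 10 in all, crops included, and the job is handed in when it is done.

Besides the shell and the picture viewer there is one more tool, called after "Emit:" by a JSON object that holds its "name" and its "arguments", one argument or row to a line. jog_arm: Moves the arm, as the interface text tells. Its arguments: {"type":"object","properties":{"targets":{"type":"array","items":{"type":"number"}},"grip_force":{"type":"number"}},"required":["targets"]}

```bash
mkdir -p pics; cat > h.py <<'E'
import numpy as np, cv2
from rig import sense, get_image
def save(n,im): cv2.imwrite('pics/'+n+'.png',im[...,::-1])
def cloud(d):
    K=d["camera_matrix"];z=d["z_map"];v,u=np.mgrid[0:480,0:640]
    a=(u-K[0][2])/K[0][0];b=(v-K[1][2])/K[1][1];x,y=a.copy(),b.copy()
    for _ in range(8):
        s=1+d["k1"]*(x*x+y*y);x=a/s;y=b/s
    P=np.stack([x*z,-y*z,-z,np.ones_like(z)],-1)@np.array(d["pose"]).T
    P=P[...,:3];P[z==0]=np.nan;return P
E
python3 - <<'E'
from h import *
import pickle
s=sense();print({k:np.round(v,3) for k,v in s.items()})
D={n:get_image(n) for n in("top","scene")}
pickle.dump(D,open('d0.pkl','wb'))
for n in D: save(n+'0',D[n]["pixels"]); print(n,np.round(D[n]["pose"],2).tolist())
E
```

```text
{'clock': np.float64(0.0), 'joint_positions': array([ 1.166,  0.126, -0.041,  1.405, -0.   ,  1.571]), 'qvel': array([ 0.   , -0.001,  0.002, -0.   ,  0.   ,  0.   ]), 'effort': array([ 1.0000e-03, -4.3591e+01,  3.5293e+01,  1.7000e-02,  0.0000e+00,
       -0.0000e+00]), 'ee_pos': array([206.579, 482.127, 193.4  ]), 'orientation': array([ 0.201,  0.98 , -0.001, -0.   ]), 'contact_force': array([ 0.289, -0.75 ,  0.296]), 'moment': array([-0.009, -0.018, -0.009]), 'grasp_force': np.float64(0.0), 'grip_width': np.float64(85.314)}
top [[-0.03, 0.99, -0.11, 492.39], [-1.0, -0.03, -0.02, 0.82], [-0.02, 0.11, 0.99, 899.91], [0.0, 0.0, 0.0, 1.0]]
scene [[-0.1, -0.63, 0.77, 1190.44], [1.0, -0.07, 0.06, 59.71], [0.01, 0.77, 0.64, 595.55], [0.0, 0.0, 0.0, 1.0]]
```

View pics/top0.png

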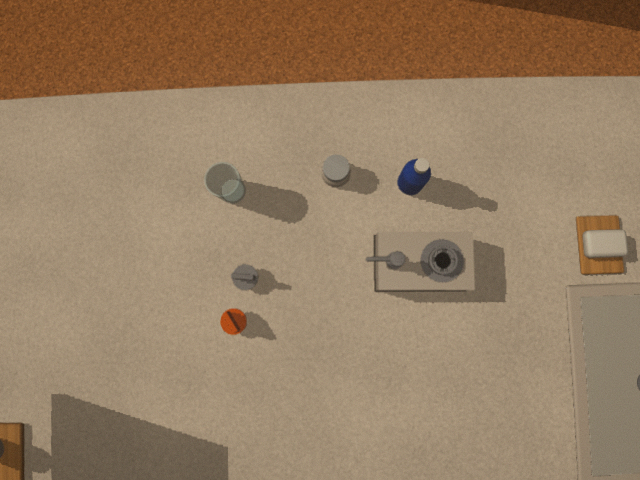

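View pics/scene0.png

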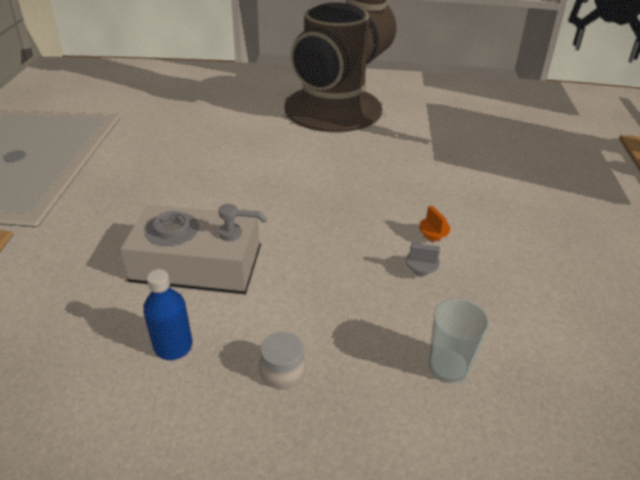

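Top view: the grey steel piece at (244,277) is the plug. The orange one at (233,321) is the look-alike, which the task says to leave. The port collar is at (442,260) and the dispensing head at (397,259). In the scene view the plug is at (423,257) and the collar at (172,227).

```bash
python3 - <<'E'
from h import *
import pickle
D=pickle.load(open('d0.pkl','rb'))
for n,(pu,pv),(cu,cv_) in (("top",(244,277),(442,260)),("scene",(423,257),(172,227))):
    P=cloud(D[n]); 
    tab=P[(np.abs(P[...,2])<15)][:,2]; print(n,'table z',np.median(tab))
    Q=P[pv-25:pv+26,pu-25:pu+26].reshape(-1,3)
    rgb=D[n]["pixels"][pv-25:pv+26,pu-25:pu+26].reshape(-1,3).astype(int)
    grey=(rgb[:,0]-rgb[:,2]<60)
    for lo,hi,t in((18,32,'flange'),(44,62,'bar')):
        m=(Q[:,2]>lo)&(Q[:,2]<hi)&grey; q=Q[m]
        if len(q)<5: print(t,len(q));continue
        r=cv2.minAreaRect(q[:,:2].astype(np.float32)); (c,rad)=cv2.minEnclosingCircle(q[:,:2].astype(np.float32))
        w,V=np.linalg.eigh(np.cov(q[:,:2].T))
        print(t,len(q),'z',np.median(q[:,2]),'rect',r,'circ',c,rad,'dir',np.degrees(np.arctan2(V[1,1],V[0,1])),'mean',q.mean(0))
    Q=P[cv_-40:cv_+41,cu-40:cu+41].reshape(-1,3)
    m=(Q[:,2]>74)&(Q[:,2]<88);q=Q[m]
    print('rim',len(q),'z',np.median(q[:,2]),cv2.minEnclosingCircle(q[:,:2].astype(np.float32)),cv2.fitEllipse(cv2.convexHull(q[:,:2].astype(np.float32))),q.mean(0))
    m=(Q[:,2]>60)&(Q[:,2]<70);q=Q[m];print('tanktop',np.median(q[:,2]))
a=D["top"]["pixels"][235:350,190:300]; b=D["top"]["pixels"][203:318,387:497]
save('crop',cv2.resize(np.hstack([a,b]),None,fx=3.6,fy=3.6,interpolation=cv2.INTER_CUBIC))
E
```

```text
top table z -0.4156571890998748
flange 411 z 24.401579065579995 rect ((533.72314453125, 170.67796325683594), (50.01219177246094, 49.53007507324219), 89.12657165527344) circ (534.685791015625, 171.6429901123047) 26.119888305664062 dir 175.30364735191242 mean [533.99864525 170.3473524   24.35990718]
bar 122 z 51.952953442837895 rect ((534.46875, 171.64511108398438), (44.16996765136719, 9.631928443908691), 87.95980072021484) circ (534.64453125, 171.77496337890625) 22.412870407104492 dir 84.55678933337629 mean [534.3864126  171.08707709  51.621666  ]
rim 396 z 78.52591703222902 ((552.3276977539062, -207.4603729248047), 27.295663833618164) ((552.4985961914062, -207.41375732421875), (52.94384002685547, 54.240760803222656), 7.993750095367432) [ 552.55915915 -207.21285261   78.33845295]
tanktop 65.10165365363662
scene table z -0.5758352408361134
flange 427 z 24.528177206335158 rect ((515.3404541015625, 166.6702423095703), (97.36868286132812, 51.92444610595703), 17.74091911315918) circ (512.6087646484375, 171.746337890625) 51.32308578491211 dir 81.19317543931619 mean [546.83940973 171.65226423  24.96160986]
bar 237 z 50.69699064592419 rect ((537.7015991210938, 173.33079528808594), (44.37115478515625, 13.91240119934082), 80.76051330566406) circ (537.621826171875, 173.34378051757812) 22.25368881225586 dir 83.98765301172966 mean [539.11245284 173.28171781  49.78459742]
rim 464 z 77.54706050606654 ((554.18798828125, -206.0019073486328), 28.353845596313477) ((554.7764892578125, -205.95431518554688), (52.762359619140625, 56.10090255737305), 117.35822296142578) [ 555.63698723 -205.49591292   77.32347889]
tanktop 64.1322000628403
```

View pics/crop.png

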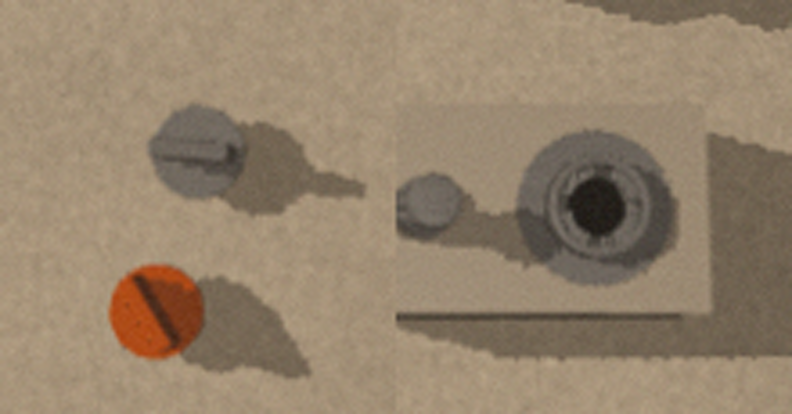

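The left half of the crop confirms the plug: grey, with its bar nearly along the image row (about 85° in world), next to the separate orange look-alike. The right half shows the collar. The measured sizes agree with the description: flange 50–52 mm, bar 44 × 9.6 mm, rim diameter 54 mm at z of about 79 mm. I take the plug at (534.5, 171.3) and the port at (552.5, -207.3), and start moving.

Emit:
{"name": "jog_arm", "arguments": {
  "targets": [3.3,-3.1,0,0,0,-7.2,3.4,6.6,-6.2,0,0,0,-14.4,3.4,9.9,-9.3,0,0,0,-21.6,3.4,13.2,-12.4,0,0,0,-28.8,3.4,16.4,-15.5,0,0,0,-36,3.4],
  "grip_force": 40
}}

```text
clock: 0.6
ee_pos: [371.6, 326.0, 193.9]
orientation: [0.496, 0.868, -0.0, -0.0]
contact_force: [0.5, -0.0, -0.3]
grip_width: 34.3
grasp_force: 0.0
```

Emit:
{"name": "jog_arm", "arguments": {
  "targets": [3.3,-3.1,0,0,0,-7.2,3.4,6.6,-6.2,-1,0,0,-14.4,3.4,9.9,-9.3,-3,0,0,-21.6,3.4,13.2,-12.4,-5,0,0,-28.8,3.4,16.4,-15.6,-7,0,0,-35.3,3.4]
}}

```text
clock: 1.1
ee_pos: [535.8, 170.0, 123.2]
orientation: [0.736, 0.677, -0.0, -0.0]
contact_force: [0.1, 0.2, -0.3]
grip_width: 34.1
grasp_force: 0.0
```

```bash
python3 -c "
from h import *
for k,v in sense().items(): print(k,np.round(v,4).tolist())"
```

```text
clock 1.1
joint_positions [0.3071, 0.2043, -0.1015, 1.2651, 0.0001, 1.9614]
qvel [-0.7367, 0.4097, 0.0569, -0.3572, 0.0016, 0.3824]
effort [3.0902, -52.1896, 33.9179, 1.1735, -0.1167, -0.3638]
ee_pos [535.8136, 169.9879, 123.1812]
orientation [0.736, 0.677, -0.0, -0.0001]
contact_force [0.1103, 0.232, -0.3453]
moment [0.0397, 0.0005, -0.0017]
grasp_force 0.0
grip_width 34.1417
```

Emit:
{"name": "jog_arm", "arguments": {
  "targets": [0,0,-2.5,0,0,0,3.4,0,0,-5,0,0,0,3.4,0,0,-7.5,0,0,0,3.4,0,0,-9.0,0,0,0,3.4,0,0,-9.5,0,0,0,3.4]
}}

```text
clock: 1.6
ee_pos: [533.1, 170.9, 26.8]
orientation: [0.734, 0.679, -0.002, -0.001]
contact_force: [0.0, 0.6, -0.1]
grip_width: 33.9
grasp_force: 0.0
```

Emit:
{"name": "jog_arm", "arguments": {
  "targets": [0,0,0,0,0,0,3.4,0,0,0,0,0,0,0.5,0,0,0,0,0,0,0.5,0,0,0,0,0,0,0.5,0,0,0,0,0,0,0.5]
}}

```text
clock: 2.1
ee_pos: [535.1, 171.7, 29.8]
orientation: [0.734, 0.679, 0.0, 0.0]
contact_force: [0.3, -0.0, -0.1]
grip_width: 5.1
grasp_force: 0.0
```

Emit:
{"name": "jog_arm", "arguments": {
  "targets": [0,0,0,0,0,0,0.5,0,0,0,0,0,0,0.5,0,0,0,0,0,0,0.5,0,0,0,0,0,0,0.5,0,0,0,0,0,0,0.5]
}}

```text
clock: 2.6
ee_pos: [534.7, 171.5, 29.2]
orientation: [0.734, 0.679, -0.0, -0.0]
contact_force: [-0.1, 0.2, -0.4]
grip_width: 5.1
grasp_force: 0.0
```

```bash
python3 - <<'E'
from h import *
for k,v in sense().items(): print(k,np.round(v,4).tolist())
P=get_image("scene"); save('grip',cv2.resize(P["pixels"][150:330,320:560],None,fx=3,fy=3))
E
```

```text
clock 2.6
joint_positions [0.3104, 0.2438, -0.2625, 1.0645, 0.0, 1.9597]
qvel [0.0009, 0.001, -0.001, 0.0003, 0.0005, 0.0023]
effort [0.0019, -49.2934, 33.3904, 0.0028, 0.0001, -0.0]
ee_pos [534.743, 171.5377, 29.1737]
orientation [0.7343, 0.6788, -0.0, -0.0]
contact_force [-0.1159, 0.1649, -0.3599]
moment [0.0021, -0.0038, 0.046]
grasp_force 0.0
grip_width 5.0901
```

View pics/grip.png

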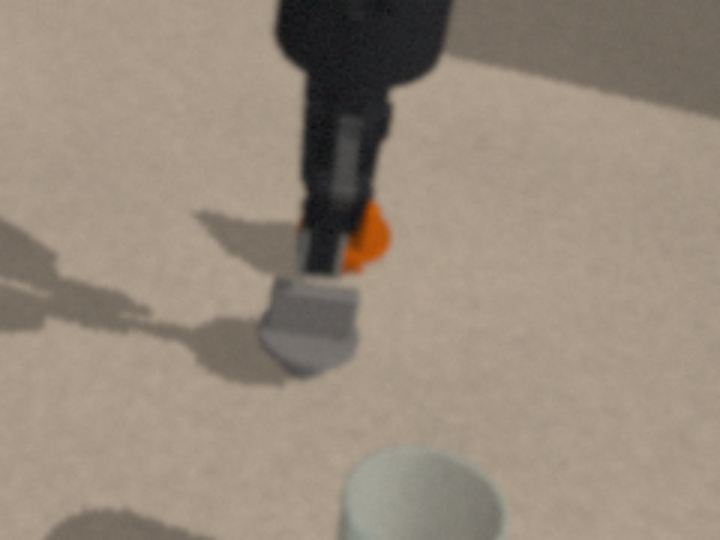

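Crop: the fingers closed on nothing. The fingertips end at crop (322,272), behind and above the bar at (315,305), and the plug looks unmoved. I'll compare the tip's measured position with the reported TCP.

```bash
python3 - <<'E'
from h import *
d=get_image("scene");t=get_image("top")
P=cloud(d);s=sense()
for z in (29,53):
  X=np.array([534.7,171.5,z,1]);c=np.linalg.inv(np.array(d["pose"]))@X
  x,y=c[0]/-c[2],-c[1]/-c[2];f=1+d["k1"]*(x*x+y*y);K=d["camera_matrix"]
  print(z,K[0][0]*x*f+K[0][2],K[1][1]*y*f+K[1][2])
for (cu,cv) in ((322,265),(322,240),(345,150),(315,310),(300,355),(290,282),(355,290)):
  print((cu,cv),np.round(P[150+cv//3,320+cu//3],1))
PT=cloud(t)
a=np.hstack([d["pixels"][200:290,370:480],t["pixels"][240:330,190:300]])
save('both',cv2.resize(a,None,fx=3.6,fy=3.6,interpolation=cv2.INTER_CUBIC))
E
```

```text
29 421.7683369944364 256.8320036160181
53 423.9760146421309 244.79826520635382
(322, 265) [549.8 171.5  78.6]
(322, 240) [547.9 169.7  91.8]
(345, 150) [580.6 167.4 167.9]
(315, 310) [540.2 174.3  41.7]
(300, 355) [554.6 168.5  23.9]
(290, 282) [533.9 159.6  52.8]
(355, 290) [472.4 205.1   1. ]
```

View pics/both.png

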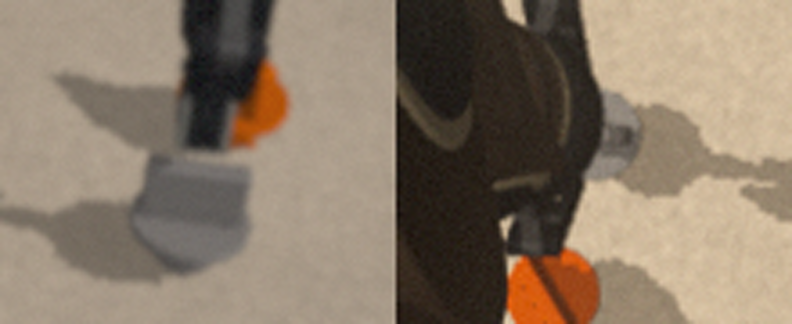

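The tips in the image stand at z of about 75, while the reported TCP is 29. I'll quantify that from the depth data, both now and in the start frame.

```bash
python3 - <<'E'
from h import *
import pickle
D=pickle.load(open('d0.pkl','rb'))
def proj(d,X):
  c=np.linalg.inv(np.array(d["pose"]))@np.r_[X,1]
  x,y=c[0]/-c[2],-c[1]/-c[2];f=1+d["k1"]*(x*x+y*y);K=d["camera_matrix"];return np.round([K[0][0]*x*f+K[0][2],K[1][1]*y*f+K[1][2]],1)
d=D["scene"];P=cloud(d);dark=d["pixels"].max(2)<60
for v in range(10,60,5):
  us=[u for u in range(560,640) if dark[v,u]]
  if us: print('start row',v,us[0],us[-1],np.round(P[v,us[0]]),np.round(P[v,us[-1]]))
print('start TCP proj',proj(d,[206.6,482.1,193.4]))
d=get_image("scene");P=cloud(d)
for v in range(190,256,5): print(v,np.round([P[v,u] for u in (420,424,427,431,436,440)]).astype(int).tolist())
print(proj(d,[534.7,171.5,75]),np.round(d["pose"],2).tolist())
E
```

```text
start row 10 573 639 [192. 414. 312.] [231. 509. 333.]
start row 15 571 636 [193. 412. 303.] [230. 507. 324.]
start row 20 569 637 [190. 412. 293.] [209. 521. 310.]
start row 25 576 639 [192. 426. 286.] [228. 518. 308.]
start row 30 577 639 [193. 429. 278.] [234. 518. 301.]
start row 35 576 639 [191. 431. 268.] [239. 519. 294.]
start row 40 575 639 [193. 431. 260.] [239. 522. 286.]
start row 45 638 639 [234. 525. 276.] [235. 526. 276.]
start row 50 636 639 [234. 525. 267.] [234. 530. 267.]
start row 55 635 637 [233. 526. 257.] [238. 528. 259.]
start TCP proj [594.7  80.8]
190 [[313, 184, 0], [552, 155, 163], [553, 159, 164], [575, 161, 179], [572, 168, 178], [574, 173, 180]]
195 [[326, 183, -2], [552, 156, 155], [564, 159, 163], [576, 162, 172], [575, 168, 172], [578, 173, 174]]
200 [[344, 182, 0], [551, 158, 146], [563, 160, 154], [571, 164, 161], [580, 169, 168], [574, 175, 164]]
205 [[548, 154, 135], [552, 159, 138], [548, 164, 135], [573, 165, 154], [588, 169, 166], [548, 181, 137]]
210 [[374, 181, -1], [588, 154, 156], [592, 158, 159], [591, 163, 159], [591, 169, 159], [593, 174
[... 464 characters left out ...]
469, 204, 32]]
235 [[544, 162, 79], [551, 166, 85], [552, 170, 86], [552, 176, 87], [474, 198, 25], [473, 205, 25]]
240 [[544, 163, 70], [549, 168, 74], [551, 172, 76], [554, 177, 78], [466, 201, 8], [467, 208, 9]]
245 [[535, 166, 52], [532, 172, 51], [534, 176, 53], [468, 194, -1], [468, 203, -1], [465, 209, -2]]
250 [[539, 166, 46], [542, 172, 49], [541, 176, 49], [543, 182, 51], [545, 189, 54], [541, 195, 50]]
255 [[540, 168, 37], [543, 173, 40], [542, 178, 40], [543, 183, 41], [544, 190, 43], [492, 207, -1]]
[426.1 233.4] [[-0.1, -0.63, 0.77, 1190.44], [1.0, -0.07, 0.06, 59.71], [0.01, 0.77, 0.64, 595.55], [0.0, 0.0, 0.0, 1.0]]<stdin>:13: RuntimeWarning: invalid value encountered in cast
```

In both frames the real fingertips sit about 44 mm above the reported TCP, and xy agrees. So I'll use the camera for height: open, go down in stages, and watch the force.

Emit:
{"name": "jog_arm", "arguments": {
  "targets": [0,0,0,0,0,0,3.4,0,0,0,0,0,0,3.4,0,0,-1,0,0,0,3.4,0,0,-2,0,0,0,3.4,0,0,-3,0,0,0,3.4]
}}

```text
clock: 3.3
ee_pos: [534.4, 171.4, -2.1]
orientation: [0.734, 0.679, -0.0, -0.0]
contact_force: [-0.6, -0.0, 0.3]
grip_width: 34.1
grasp_force: 0.0
```

Emit:
{"name": "jog_arm", "arguments": {
  "targets": [0,0,0,0,0,0,3.4,0,0,0,0,0,0,3.4,0,0,0,0,0,0,3.4,0,0,0,0,0,0,3.4,0,0,0,0,0,0,3.4]
}}

```text
clock: 3.8
ee_pos: [535.1, 171.7, -0.4]
orientation: [0.734, 0.679, 0.0, 0.0]
contact_force: [-0.4, 1.5, -0.1]
grip_width: 33.8
grasp_force: 0.0
```

```bash
python3 - <<'E'
from h import *
d=get_image("scene");P=cloud(d)
for v in range(215,290,5): print(v,[('%d,%d,%d'%tuple(np.nan_to_num(P[v,u]))) for u in (416,420,424,427,431,436)])
save('low',cv2.resize(d["pixels"][190:300,350:490],None,fx=4,fy=4,interpolation=cv2.INTER_CUBIC))
E
```

```text
215 ['388,173,-1', '554,155,122', '565,158,131', '574,161,138', '579,166,142', '579,172,142']
220 ['406,172,0', '558,155,116', '558,161,117', '562,164,120', '587,165,139', '586,172,140']
225 ['417,171,0', '558,156,108', '595,156,137', '593,160,136', '596,165,138', '592,172,135']
230 ['433,170,0', '562,157,101', '600,156,132', '599,160,132', '600,165,133', '599,172,133']
235 ['445,170,0', '563,158,93', '595,158,120', '594,162,120', '600,167,124', '599,173,124']
240 ['454,170,-3', '590,155,106', '592,160,109', '591,164,108', '594,169,111', '596,175,113']
245 ['535,159,51', '587,157,95', '580,163,90', '582,167,92', '582,172,93', '590,178,100']
250 ['539,160,45', '558,163,62', '562,168,66', '564,172,68', '584,173,85', '541,189,49']
255 ['539,161,35', '564,163,57', '561,169,56', '565,173,59', '559,180,54', '542,190,41']
260 ['558,159,42', '567,164,50', '564,170,49', '566,174,51', '544,184,32', '542,192,31']
265 ['549,162,24', '546,169,22', '547,174,24', '544,179,21', '548,185,25', '546,192,25']
270 ['559,162,23', '559,168,24', '561,173,26', '560,178,26', '558,184,25', '532,197,2']
275 ['544,166,0', '554,170,9', '550,177,6', '543,183,0', '542,189,0', '541,197,0']
280 ['558,165,1', '555,171,0', '556,177,1', '553,182,0', '553,188,0', '553,196,0']
285 ['564,165,-2', '565,171,0', '566,177,0', '565,181,0', '564,188,0', '564,195,0']
```

View pics/low.png

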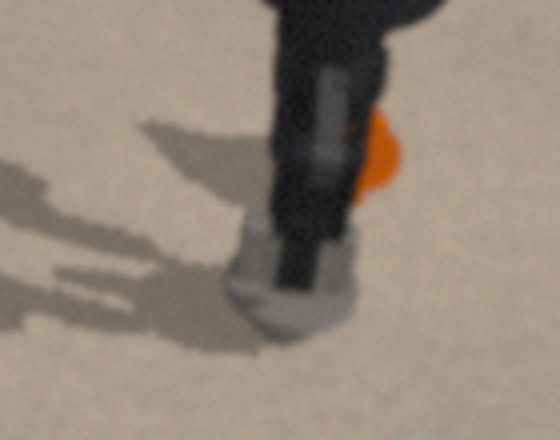

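Near fingertip at crop (298,285), about z=46, straddling the bar and centred on it. I'll go down 15 mm more and grip.

Emit:
{"name": "jog_arm", "arguments": {
  "targets": [0,0,-0.4,0,0,0,3.4,0,0,-0.8,0,0,0,3.4,0,0,-1.2,0,0,0,3.4,0,0,-1.5,0,0,0,3.4,0,0,-1.5,0,0,0,3.4]
}}

```text
clock: 4.35
ee_pos: [534.8, 171.6, -13.0]
orientation: [0.734, 0.679, 0.001, 0.0]
contact_force: [-7.9, -3.3, 22.1]
grip_width: 34.0
grasp_force: 11.9
```

Emit:
{"name": "jog_arm", "arguments": {
  "targets": [0,0,0,0,0,0,3.4,0,0,0,0,0,0,0.5,0,0,0,0,0,0,0.5,0,0,0,0,0,0,0.5,0,0,0,0,0,0,0.5],
  "grip_force": 40
}}

```text
clock: 4.85
ee_pos: [537.7, 172.3, -11.8]
orientation: [0.734, 0.679, 0.003, 0.002]
contact_force: [-3.8, -0.4, 22.4]
grip_width: 9.6
grasp_force: 48.2
```

Emit:
{"name": "jog_arm", "arguments": {
  "targets": [0,0,0,0,0,0,0.5,0,0,0,0,0,0,0.5,0,0,0,0,0,0,0.5,0,0,0,0,0,0,0.5,0,0,0,0,0,0,0.5]
}}

```text
clock: 5.35
ee_pos: [537.7, 172.3, -11.8]
orientation: [0.734, 0.679, 0.003, 0.002]
contact_force: [-3.4, -2.3, 24.5]
grip_width: 9.2
grasp_force: 48.2
```

Gripped, at 9.2 mm on the 10 mm bar, with the tips on the flange at a TCP reading of about -12. I'll lift and look at how the plug hangs.

Emit:
{"name": "jog_arm", "arguments": {
  "targets": [0,0,0.4,0,0,0,0.5,0,0,0.8,0,0,0,0.5,0,0,3,0,0,0,0.5,0,0,6,0,0,0,0.5,0,0,9,0,0,0,0.5]
}}

```text
clock: 5.85
ee_pos: [533.7, 171.2, 73.9]
orientation: [0.734, 0.679, -0.001, -0.001]
contact_force: [1.2, 0.8, -0.7]
grip_width: 9.4
grasp_force: 42.7
```

Emit:
{"name": "jog_arm", "arguments": {
  "targets": [0,0,3,0,0,0,0.5,0,0,6,0,0,0,0.5,0,0,8,0,0,0,0.5,0,0,8,0,0,0,0.5,0,0,8,0,0,0,0.5]
}}

```text
clock: 6.35
ee_pos: [534.6, 171.5, 153.2]
orientation: [0.734, 0.679, -0.0, -0.0]
contact_force: [-0.0, -0.1, -2.0]
grip_width: 9.5
grasp_force: 42.7
```

Emit:
{"name": "jog_arm", "arguments": {
  "targets": [0.2,-3,0,0,0,0,0.5,0.4,-7,0,0,0,0,0.5,0.6,-11,0,0,0,0,0.5,0.8,-15,0,0,0,0,0.5,0.9,-19,0,0,0,0,0.5]
}}

```text
clock: 6.85
ee_pos: [542.6, -19.9, 151.8]
orientation: [0.734, 0.679, -0.001, -0.001]
contact_force: [0.3, -0.4, -0.4]
grip_width: 9.1
grasp_force: 42.7
```

Emit:
{"name": "jog_arm", "arguments": {
  "targets": [0.2,-4,0,0,0,0,0.5,0.4,-8,0,0,0,0,0.5,0.6,-12,0,0,0,0,0.5,0.8,-16,0,0,0,0,0.5,0.9,-18.9,0,0,0,0,0.5]
}}

```text
clock: 7.35
ee_pos: [551.6, -209.5, 151.5]
orientation: [0.735, 0.678, -0.001, -0.002]
contact_force: [1.1, 0.4, -1.5]
grip_width: 9.3
grasp_force: 42.7
```

Emit:
{"name": "jog_arm", "arguments": {
  "targets": [0,0,0,0,0,0,0.5,0,0,0,0,0,0,0.5,0,0,0,0,0,0,0.5,0,0,0,0,0,0,0.5,0,0,0,0,0,0,0.5]
}}

```text
clock: 7.85
ee_pos: [552.9, -206.4, 154.2]
orientation: [0.734, 0.679, 0.0, -0.0]
contact_force: [-0.7, -0.4, -1.3]
grip_width: 9.4
grasp_force: 42.7
```

```bash
python3 - <<'E'
from h import *
for k,v in sense().items(): print(k,np.round(v,4).tolist())
d=get_image("scene");P=cloud(d)
import pickle;pickle.dump(d,open('d1.pkl','wb'))
save('hang',cv2.resize(d["pixels"][90:270,80:320],None,fx=3.3,fy=3.3,interpolation=cv2.INTER_CUBIC))
Q=P[90:240,80:300].reshape(-1,3)
c=d["pixels"][90:240,80:300].reshape(-1,3).astype(int)
m=(c.max(1)>65)&(np.abs(Q[:,0]-552)<40)&(np.abs(Q[:,1]+207)<40)&(Q[:,2]>130)
q=Q[m];print(m.sum(),np.percentile(q,[0,2,50,98,100],axis=0).round(1).tolist())
for lo in range(135,220,5):
    k=q[(q[:,2]>=lo)&(q[:,2]<lo+5)]
    if len(k): print(lo,len(k),'x',k[:,0].min().round(),k[:,0].max().round(),'y',k[:,1].min().round(1),k[:,1].max().round(1))
E
```

```text
clock 7.85
joint_positions [-0.3573, 0.2518, 0.0266, 1.3455, 0.0001, 1.2903]
qvel [-0.0028, -0.0021, 0.0037, 0.0002, -0.0011, -0.0026]
effort [-0.1435, -51.932, 35.5291, -0.0014, -0.0033, 0.0019]
ee_pos [552.8543, -206.3863, 154.208]
orientation [0.7338, 0.6794, 0.0, -0.0]
contact_force [-0.7441, -0.3783, -1.2631]
moment [-0.0408, -0.0667, 0.0226]
grasp_force 42.6618
grip_width 9.3934
968 [[512.7, -230.6, 165.0], [535.9, -226.6, 171.4], [561.4, -195.9, 192.2], [579.2, -181.5, 239.5], [591.6, -179.3, 299.3]]
165 13 x 557.0 565.0 y -206.6 -194.2
170 63 x 552.0 573.0 y -217.8 -186.1
175 37 x 553.0 572.0 y -210.1 -186.5
180 2 x 558.0 575.0 y -196.1 -181.6
185 197 x 533.0 580.0 y -230.6 -179.3
190 212 x 536.0 580.0 y -228.7 -179.9
195 65 x 552.0 567.0 y -226.9 -183.3
200 63 x 550.0 566.0 y -226.4 -183.0
205 64 x 553.0 567.0 y -226.6 -182.6
210 68 x 543.0 567.0 y -227.1 -181.9
215 92 x 543.0 568.0 y -226.4 -182.0
```

View pics/hang.png

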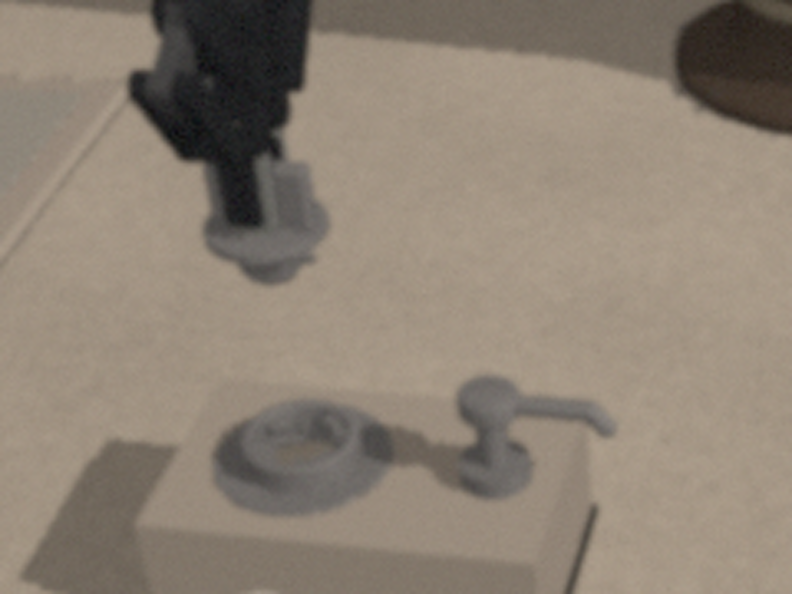

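The plug hangs upright: flange at crop (267,230), stem foot at (268,275), port at (300,440). I'll compare the flange circle with the rim circle in the same camera.

```bash
python3 - <<'E'
from h import *
import pickle
from scipy.optimize import least_squares
def cen(d,z0,R,g,lo=-9,hi=4,outer=True):
    P=cloud(d);Q=P.reshape(-1,3);c=d["pixels"].reshape(-1,3).astype(int)
    m=(Q[:,2]>z0+lo)&(Q[:,2]<z0+hi)&(np.hypot(Q[:,0]-g[0],Q[:,1]-g[1])<R+6)&(c.max(1)>65)
    q=Q[m]; h=cv2.convexHull(q[:,:2].astype(np.float32))[:,0]
    r=least_squares(lambda p:np.hypot(h[:,0]-p[0],h[:,1]-p[1])-R,g,loss='soft_l1')
    A=np.c_[q[:,:2]-g,np.ones(len(q))];pl=np.linalg.lstsq(A,q[:,2],rcond=None)[0]
    return len(q),r.x.round(1),np.abs(r.fun).mean().round(2),pl.round(3)
D0=pickle.load(open('d0.pkl','rb'));d1=pickle.load(open('d1.pkl','rb'))
print('rim scene',cen(D0["scene"],80,27,[553,-207],-5,4))
print('rim scene now',cen(d1,80,27,[553,-207],-5,4))
print('rim top',cen(D0["top"],80,27,[553,-207],-5,4))
print('flange scene',cen(d1,191,26,[553,-206],-5,3))
print('flange pick scene',cen(D0["scene"],25,26,[535,171],-4,4),'top',cen(D0["top"],25,26,[535,171],-4,4))
E
```

```text
rim scene (413, array([ 555.1, -205.6]), np.float64(0.59), array([2.0000e-03, 3.0000e-03, 7.7656e+01]))
rim scene now (411, array([ 554.3, -206.4]), np.float64(0.78), array([ 4.0000e-03, -0.0000e+00,  7.7614e+01]))
rim top (381, array([ 552.5, -207.5]), np.float64(0.31), array([1.000e-03, 1.000e-03, 7.845e+01]))
flange scene (389, array([ 554.3, -204.8]), np.float64(0.38), array([-5.00000e-02, -1.60000e-02,  1.90675e+02]))
flange pick scene (371, array([537.4, 173.4]), np.float64(0.47), array([-4.9000e-02,  2.4000e-02,  2.5205e+01])) top (398, array([534.6, 171.6]), np.float64(0.47), array([ 7.0000e-03, -0.0000e+00,  2.4373e+01]))
```

Both cameras agree the plug is about 1.1 mm too far towards +y, and x is good. I'll correct that and descend to just above the rim, then into the bore.

Emit:
{"name": "jog_arm", "arguments": {
  "targets": [0,-0.11,-2,0,0,0,0.5,0,-0.11,-4,0,0,0,0.5,0,-0.11,-6,0,0,0,0.5,0,-0.11,-8,0,0,0,0.5,0,-0.11,-8.2,0,0,0,0.5]
}}

```text
clock: 8.4
ee_pos: [551.2, -207.4, 69.8]
orientation: [0.734, 0.679, -0.001, -0.002]
contact_force: [-0.5, -0.3, -0.4]
grip_width: 9.3
grasp_force: 42.7
```

Emit:
{"name": "jog_arm", "arguments": {
  "targets": [0,0,0,0,0,0,0.5,0,0,-0.3,0,0,0,0.5,0,0,-0.6,0,0,0,0.5,0,0,-0.9,0,0,0,0.5,0,0,-1.1,0,0,0,0.5]
}}

```text
clock: 8.9
ee_pos: [552.9, -208.6, 61.2]
orientation: [0.734, 0.679, 0.0, 0.0]
contact_force: [0.2, 0.5, -1.4]
grip_width: 9.0
grasp_force: 42.7
```

Emit:
{"name": "jog_arm", "arguments": {
  "targets": [0,0,0,0,0,0,0.5,0,0,0,0,0,0,0.5,0,0,-0.1,0,0,0,0.5,0,0,-0.2,0,0,0,0.5,0,0,-0.2,0,0,0,0.5]
}}

```text
clock: 9.4
ee_pos: [552.7, -208.5, 59.0]
orientation: [0.734, 0.679, -0.0, -0.0]
contact_force: [0.1, 0.2, -0.6]
grip_width: 9.0
grasp_force: 42.7
```

Emit:
{"name": "jog_arm", "arguments": {
  "targets": [0,0.06,0,0,0,0,0.5,0,0.06,-0.05,0,0,0,0.5,0,0.06,-0.1,0,0,0,0.5,0,0.06,-0.1,0,0,0,0.5,0,0.06,-0.1,0,0,0,0.5]
}}

```text
clock: 9.9
ee_pos: [552.7, -207.9, 58.1]
orientation: [0.734, 0.679, -0.0, -0.0]
contact_force: [-0.7, -0.1, -0.8]
grip_width: 9.0
grasp_force: 42.7
```

Emit:
{"name": "jog_arm", "arguments": {
  "targets": [0,0,0,0,0,0,0.5,0,0,-0.05,0,0,0,0.5,0,0,-0.1,0,0,0,0.5,0,0,-0.1,0,0,0,0.5,0,0,-0.1,0,0,0,0.5]
}}

```text
clock: 10.4
ee_pos: [552.7, -207.9, 57.2]
orientation: [0.734, 0.679, -0.0, -0.0]
contact_force: [0.4, 0.5, -1.5]
grip_width: 8.9
grasp_force: 42.7
```

Emit:
{"name": "jog_arm", "arguments": {
  "targets": [0,0,0,0,0,0,0.5,0,0,-0.05,0,0,0,0.5,0,0,-0.1,0,0,0,0.5,0,0,-0.1,0,0,0,0.5,0,0,-0.1,0,0,0,0.5]
}}

```text
clock: 10.9
ee_pos: [552.8, -208.0, 56.2]
orientation: [0.734, 0.679, -0.0, 0.0]
contact_force: [-0.5, 0.5, -1.2]
grip_width: 9.3
grasp_force: 42.7
```

Emit:
{"name": "jog_arm", "arguments": {
  "targets": [0,0,0,0,0,0,0.5,0,0,-0.05,0,0,0,0.5,0,0,-0.05,0,0,0,0.5,0,0,-0.05,0,0,0,0.5,0,0,-0.05,0,0,0,0.5]
}}

```text
clock: 11.4
ee_pos: [552.8, -207.9, 55.7]
orientation: [0.734, 0.679, -0.0, 0.0]
contact_force: [0.5, 0.2, -0.4]
grip_width: 9.2
grasp_force: 42.7
```

Emit:
{"name": "jog_arm", "arguments": {
  "targets": [0,0,0,0,0,0,0.5,0,0,-0.05,0,0,0,0.5,0,0,-0.05,0,0,0,0.5,0,0,-0.05,0,0,0,0.5,0,0,-0.05,0,0,0,0.5]
}}

```text
clock: 11.9
ee_pos: [552.8, -208.0, 55.2]
orientation: [0.734, 0.679, -0.0, 0.0]
contact_force: [-0.4, -0.1, -0.9]
grip_width: 9.1
grasp_force: 42.7
```

Emit:
{"name": "jog_arm", "arguments": {
  "targets": [0,0,0,0,0,0,0.5,0,0,-0.05,0,0,0,0.5,0,0,-0.05,0,0,0,0.5,0,0,-0.05,0,0,0,0.5,0,0,-0.05,0,0,0,0.5]
}}

```text
clock: 12.4
ee_pos: [552.8, -207.9, 54.7]
orientation: [0.734, 0.679, -0.0, 0.0]
contact_force: [-0.6, -0.1, -0.7]
grip_width: 9.4
grasp_force: 42.7
```

```bash
python3 - <<'E'
from h import *
s=sense();print(s["ee_pos"],s["contact_force"],s["moment"])
d=get_image("scene");P=cloud(d);Q=P.reshape(-1,3)
m=(np.hypot(Q[:,0]-555,Q[:,1]+206)<32)&(Q[:,2]>72)&(Q[:,2]<140)&(d["pixels"].reshape(-1,3).max(1)>65)
print(np.histogram(Q[m][:,2],np.arange(72,140,2)))
save('in',cv2.resize(d["pixels"][160:270,110:260],None,fx=5,fy=5,interpolation=cv2.INTER_CUBIC))
E
```

```text
[ 552.75749742 -207.94016904   54.71176975] [-0.63878225 -0.0715369  -0.70229949] [-0.01401201  0.06471732  0.0264225 ]
(array([ 42,  68,  74,  85,  11,   0,  13,  33, 135, 146,  27,  23,  22,
        20,  27,  17,  16,  26,  14,  22,  15,  22,  34,  34,  11,   5,
         8,   6,  10,   3,   2,   7,   2]), array([ 72,  74,  76,  78,  80,  82,  84,  86,  88,  90,  92,  94,  96,
        98, 100, 102, 104, 106, 108, 110, 112, 114, 116, 118, 120, 122,
       124, 126, 128, 130, 132, 134, 136, 138]))
```

View pics/in.png

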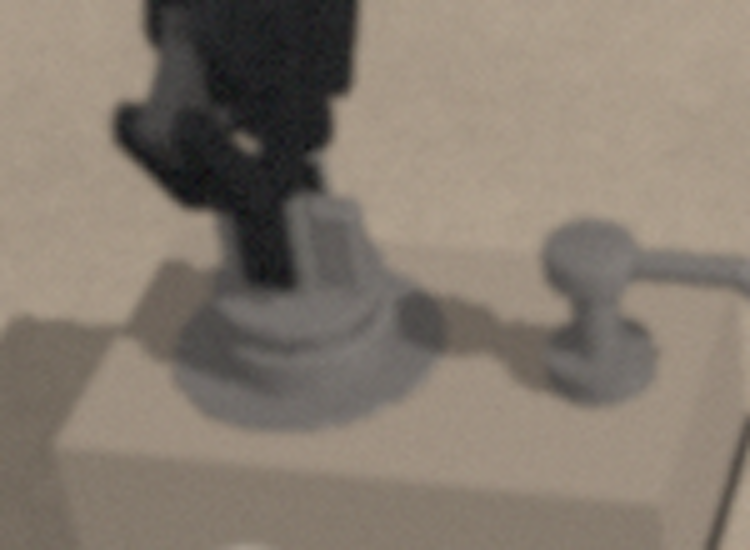

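Flange at crop (300,310), square and just above the collar, with no contact yet. I'll carry on down gently.

Emit:
{"name": "jog_arm", "arguments": {
  "targets": [0,0,0,0,0,0,0.5,0,0,-0.05,0,0,0,0.5,0,0,-0.1,0,0,0,0.5,0,0,-0.1,0,0,0,0.5,0,0,-0.1,0,0,0,0.5]
}}

```text
clock: 12.95
ee_pos: [552.7, -207.9, 53.6]
orientation: [0.734, 0.679, -0.0, -0.0]
contact_force: [0.1, -0.3, -2.1]
grip_width: 9.4
grasp_force: 42.7
```

Emit:
{"name": "jog_arm", "arguments": {
  "targets": [0,0,0,0,0,0,0.5,0,0,-0.05,0,0,0,0.5,0,0,-0.08,0,0,0,0.5,0,0,-0.08,0,0,0,0.5,0,0,-0.08,0,0,0,0.5]
}}

```text
clock: 13.45
ee_pos: [552.7, -207.9, 52.9]
orientation: [0.734, 0.679, -0.0, -0.0]
contact_force: [0.1, -0.8, -0.5]
grip_width: 9.1
grasp_force: 42.7
```

Emit:
{"name": "jog_arm", "arguments": {
  "targets": [0,0,0,0,0,0,0.5,0,0,-0.05,0,0,0,0.5,0,0,-0.1,0,0,0,0.5,0,0,-0.1,0,0,0,0.5,0,0,-0.1,0,0,0,0.5]
}}

```text
clock: 13.95
ee_pos: [552.8, -207.9, 51.9]
orientation: [0.734, 0.679, 0.0, 0.0]
contact_force: [-0.7, 1.0, 0.0]
grip_width: 9.3
grasp_force: 42.7
```

Emit:
{"name": "jog_arm", "arguments": {
  "targets": [0,0,0,0,0,0,0.5,0,0,-0.05,0,0,0,0.5,0,0,-0.1,0,0,0,0.5,0,0,-0.1,0,0,0,0.5,0,0,-0.1,0,0,0,0.5]
}}

```text
clock: 14.45
ee_pos: [552.9, -207.9, 51.7]
orientation: [0.734, 0.679, 0.0, 0.0]
contact_force: [-2.5, 0.4, 4.4]
grip_width: 9.3
grasp_force: 44.0
```

```bash
python3 - <<'E'
from h import *
for n in range(2):
    d=get_image("scene");P=cloud(d);Q=P.reshape(-1,3)
    m=(np.hypot(Q[:,0]-555,Q[:,1]+206)<30)&(Q[:,2]>70)&(Q[:,2]<95)&(d["pixels"].reshape(-1,3).max(1)>65)
    print(np.histogram(Q[m][:,2],np.arange(70,96,1))[0])
s=sense();print(s["ee_pos"],s["contact_force"],s["moment"])
E
```

```text
[ 24  19  12  33  17  23  24  44  54  23   6   1  10  14  13  30  89 114
  49  12  12  14  14   4   8]
[ 17  14  21  20  25  22  31  40  49  27   4   2   8  16  10  33  88 111
  56  14   6  12  11  13   7]
[ 552.83797663 -207.99107212   51.74089445] [-2.6222501  -0.26944304  5.28599446] [0.20888934 0.39344895 0.02164559]
```

Flange top is about 9 mm above the rim, so the origin is about 16 mm below it. The lugs are already in the starts. Now I turn clockwise with a light push and follow it down.

Emit:
{"name": "jog_arm", "arguments": {
  "targets": [0,0,0,0,0,-3,0.5,0,0,0,0,0,-6,0.5,0,0,0,0,0,-9,0.5,0,0,0,0,0,-12,0.5,0,0,0,0,0,-12,0.5]
}}

```text
clock: 15.05
ee_pos: [553.3, -208.1, 51.6]
orientation: [0.801, 0.598, 0.0, 0.001]
contact_force: [-1.2, 0.2, 4.9]
grip_width: 9.3
grasp_force: 43.8
```

```bash
python3 -c "
from h import *
s=sense();print(s['ee_pos'],s['contact_force'],s['moment'],s['joint_positions'][5])"
```

```text
[ 553.25073173 -208.13832949   51.64868531] [-1.17272568  0.21867604  4.91589669] [ 0.05557019  0.1178952  -0.03058265] 1.4990095587451768
```

Emit:
{"name": "jog_arm", "arguments": {
  "targets": [0,0,0,0,0,-4,0.5,0,0,-0.02,0,0,-8,0.5,0,0,-0.04,0,0,-12,0.5,0,0,-0.06,0,0,-15,0.5,0,0,-0.06,0,0,-15,0.5]
}}

```text
clock: 15.55
ee_pos: [553.1, -208.0, 50.4]
orientation: [0.872, 0.489, 0.0, 0.0]
contact_force: [0.4, 0.3, 1.8]
grip_width: 9.4
grasp_force: 43.1
```

```bash
python3 -c "
from h import *
s=sense();print(s['ee_pos'],s['contact_force'],s['moment'],s['joint_positions'][5])"
```

```text
[ 553.06062723 -208.01079653   50.36532356] [0.40347226 0.32429528 1.82895623] [ 0.02002257 -0.09168664 -0.0079162 ] 1.759652206859458
```

The plug went down 1.3 mm over 15°, so the thread is engaged. Carry on.

Emit:
{"name": "jog_arm", "arguments": {
  "targets": [0,0,-0.06,0,0,-3,0.5,0,0,-0.09,0,0,-6,0.5,0,0,-0.12,0,0,-9,0.5,0,0,-0.15,0,0,-12,0.5,0,0,-0.15,0,0,-12,0.5]
}}

```text
clock: 16.05
ee_pos: [553.3, -208.2, 49.2]
orientation: [0.918, 0.396, 0.0, 0.0]
contact_force: [1.1, -0.2, 1.9]
grip_width: 9.7
grasp_force: 43.6
```

```bash
python3 -c "
from h import *
s=sense();print(s['ee_pos'],s['contact_force'],s['moment'],s['joint_positions'][5])"
```

```text
[ 553.34146043 -208.18075227   49.22080239] [ 1.12062273 -0.20673289  1.86647284] [-0.17613507 -0.20635943 -0.02854496] 1.9683270386310185
```

Emit:
{"name": "jog_arm", "arguments": {
  "targets": [0,0,-0.02,0,0,-3,0.5,0,0,-0.04,0,0,-6,0.5,0,0,-0.06,0,0,-9,0.5,0,0,-0.08,0,0,-12,0.5,0,0,-0.08,0,0,-12,0.5]
}}

```text
clock: 16.55
ee_pos: [552.9, -207.9, 48.3]
orientation: [0.955, 0.298, 0.0, 0.0]
contact_force: [-0.2, 0.8, 4.0]
grip_width: 9.2
grasp_force: 43.7
```

```bash
python3 -c "
from h import *
s=sense();print(s['ee_pos'],s['contact_force'],s['moment'],s['joint_positions'][5])"
```

```text
[ 552.94463849 -207.93148619   48.31793989] [-0.18548206  0.81216898  3.98979911] [ 0.10045686 -0.05758951 -0.02608449] 2.1774126823473288
```

Emit:
{"name": "jog_arm", "arguments": {
  "targets": [0,0,0,0,0,-2,0.5,0,0,-0.02,0,0,-4,0.5,0,0,-0.03,0,0,-6,0.5,0,0,-0.03,0,0,-8,0.5,0,0,-0.03,0,0,-8,0.5]
}}

```text
clock: 17.05
ee_pos: [552.9, -207.6, 48.3]
orientation: [0.973, 0.231, 0.0, -0.0]
contact_force: [-0.2, 1.9, 5.7]
grip_width: 9.2
grasp_force: 44.2
```

```bash
python3 - <<'E'
from h import *
s=sense();print(s['ee_pos'],s['contact_force'],s['moment'],s['joint_positions'][5])
d=get_image("scene");P=cloud(d);Q=P.reshape(-1,3)
m=(np.hypot(Q[:,0]-555,Q[:,1]+206)<30)&(Q[:,2]>70)&(Q[:,2]<95)&(d["pixels"].reshape(-1,3).max(1)>65)
print(np.histogram(Q[m][:,2],np.arange(70,96,1))[0])
E
```

```text
[ 552.88792715 -207.56511336   48.30811866] [-0.23106408  1.92183692  5.71674784] [ 0.39520656  0.09580414 -0.02154915] 2.316592458973754
[ 20  18  23  19  13  26  20  23  28  20  16  26  59 119  99  32   4   6
   9  13  10  10   9   9  14]
```

Emit:
{"name": "jog_arm", "arguments": {
  "targets": [0,0,0,0,0,-2,0.5,0,0,0,0,0,-4,0.5,0,0,0,0,0,-6,0.5,0,0,0,0,0,-7,0.5,0,0,0,0,0,-7,0.5]
}}

```text
clock: 17.6
ee_pos: [552.4, -207.4, 48.3]
orientation: [0.985, 0.171, -0.0, -0.0]
contact_force: [-2.9, 2.5, 7.6]
grip_width: 9.3
grasp_force: 46.2
```

```bash
python3 -c "
from h import *
s=sense();print(s['ee_pos'],s['contact_force'],s['moment'],s['joint_positions'][5])"
```

```text
[ 552.39837847 -207.35818276   48.30300029] [-2.90707899  2.54945692  7.55280521] [0.52191172 0.43151603 0.31860823] 2.437678012994543
```

It seated at z=48.3, 3.45 mm below the start, and the hard stop shows as 0.32 N·m. I'll relax the load and release, then check.

Emit:
{"name": "jog_arm", "arguments": {
  "targets": [0,0,0.03,0,0,1,0.5,0,0,0.05,0,0,2,0.5,0,0,0.05,0,0,2,0.5,0,0,0.05,0,0,2,3,0,0,0.05,0,0,2,3]
}}

```text
clock: 18.1
ee_pos: [552.5, -208.1, 47.7]
orientation: [0.982, 0.187, -0.0, 0.0]
contact_force: [0.1, 0.8, 1.0]
grip_width: 30.1
grasp_force: 0.0
```

Emit:
{"name": "jog_arm", "arguments": {
  "targets": [0,0,0,0,0,0,3,0,0,0,0,0,0,3,0,0,2,0,0,0,3,0,0,5,0,0,0,3,0,0,9,0,0,0,3]
}}

```text
clock: 18.6
ee_pos: [551.5, -207.5, 137.2]
orientation: [0.982, 0.187, -0.002, -0.001]
contact_force: [0.5, -0.3, 0.1]
grip_width: 30.3
grasp_force: 0.0
```

Emit:
{"name": "jog_arm", "arguments": {
  "targets": [-5,0,3,0,0,0,3,-9,0,4,0,0,0,3,-13,0,4,0,0,0,3,-17,0,4,0,0,0,3,-17,0,4,0,0,0,3]
}}

```text
clock: 19.1
ee_pos: [378.8, -207.5, 178.8]
orientation: [0.983, 0.186, -0.0, 0.0]
contact_force: [-0.9, -0.4, 0.0]
grip_width: 30.1
grasp_force: 0.0
```

```bash
python3 - <<'E'
from h import *
out=[]
for n in ("scene","top"):
    d=get_image(n);P=cloud(d);Q=P.reshape(-1,3)
    u,v=((172,227) if n=="scene" else (442,260))
    for c in ([554.7,-206],):
        m=(np.hypot(Q[:,0]-c[0],Q[:,1]-c[1])<24)&(Q[:,2]>70)&(Q[:,2]<90)
        q=Q[m];md=np.median(q[:,2]);q=q[abs(q[:,2]-md)<2]
        A=np.c_[q[:,:2]-c,np.ones(len(q))];print(n,np.linalg.lstsq(A,q[:,2],rcond=None)[0].round(3),len(q))
    out.append(cv2.resize(d["pixels"][v-50:v+50,u-60:u+60],None,fx=3.3,fy=3.3,interpolation=cv2.INTER_CUBIC))
save('end',np.hstack(out))
s=sense();print(s['clock'],s['ee_pos'],s['contact_force'],s['grip_width'])
E
```

```text
scene [-0.0000e+00 -1.0000e-03  8.3834e+01] 373
top [-6.0000e-03 -2.0000e-03  8.4656e+01] 272
19.2 [ 382.43291905 -208.1619205   178.67470496] [ 0.46553836 -0.83119129 -1.0278952 ] 29.91259215815978
```

View pics/end.png

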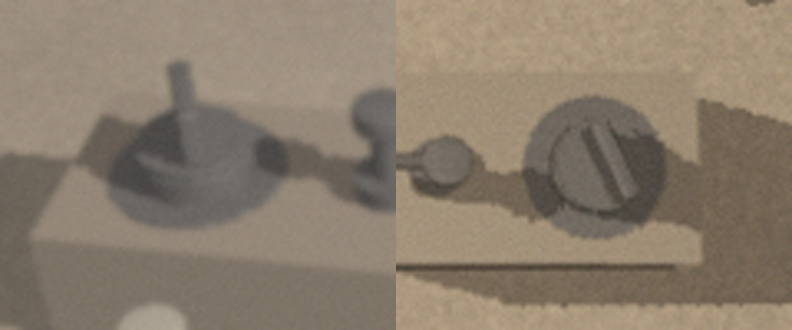

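The final picture shows the plug seated flat and centred in the collar: bar at (180,110) in the scene half, flange at (595,167) in the top half. After correcting for camera bias, the flange top reads about 85 mm, which matches fully home, and the gripper is clear. Handing in.

```bash
python3 -c "
from rig import close_job
print(close_job())"
```

```text
the job is handed in; nothing more can be done
None
```

The plug is in the port, turned clockwise onto its hard stop, released and handed in at about 19 s. The flange reads home in both cameras within their 2 mm accuracy. It dropped straight into the thread starts, so no backing off was needed, and the verdict was not shown.

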